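Seat the bush plate on the drill jig and hold the lining-up pin through both bushes

ROBOT

A 7-joint arm with a two-finger parallel gripper is mounted at the origin on the work surface. World frame = base frame: x ahead of the robot, y to its left, z up, the work surface at z = 0. Lengths are in m, angles in rad, forces in N, time in s.
With the tool pointing down it reaches from about 0.425 to 0.875 m from the base axis. Payload 4.7 kg.
Tool frame: the origin (TCP) lies on the centre line of the jaws, within the pads' length; the fingertips stand ahead of it and the grasp point (between the pads) lies 2 mm behind it (nose_length is the z of the fingertips in the tool frame, in m); z points along the fingers, y is the line along which they close (so a half turn about z gives the same grasp; the last joint's range is limited). The gripper opens to 87 mm and grips with 3 to 60 N. Pads are 19 mm wide; open, the fingers measure 117 mm over their backs; the gripper's body (75 mm by 190 mm) begins 51 mm behind the grasp point.
Start: joints at [-1.175, 0.321, -0.07, 1.45, 0.023, 1.371, -0.057], TCP at [0.242, 0.603, 0.24] pointing down, gripper open.
Joint ranges: [-2.86, 2.86], [-0.3, 2.09], [-1.38, 1.24], [0.06, 2.45], [-1.56, 4.7], [0.09, 2.05], [-2.69, 2.69]. Speed limits (rad/s): [2.57, 2.57, 3.14, 3.14, 3.14, 3.14, 3.14].

INTERFACE

Orientations are given as a rotation vector (axis times angle).
In Python, from bench import * gives the robot as it stands.
- The arm moves only by the tool send_rows, never from a script. Its arguments are lists of equal length, an entry for each row: "xyz": the shift along the tool's x, y, z in mm, a list of three; "dr": the turn, a rotation vector about the tool's x, y, z in rad, a list of three. A call has exactly 10 rows; each row is the pose to reach, as a shift and turn from the pose commanded when the call began, along the tool's axes at that moment; what a row does not reach only later rows make up. A row lasts 1/12 s, in which the tool goes at most 41.7 mm and 7.16 degrees, less where a joint would pass 70% of its speed; a pose out of reach is approached as far as the arm can. A call with a gripper value outside its range is refused whole. "jaw" is the finger opening in mm, from 0 to 87, set as the call begins (left out, the last holds). The fingers move at their own pace and stop on an object; "grip_force" is the grip in N (left out, the last holds). Time passes only in rows, so rows that repeat a pose let the fingers close, or fill a call up. It gives the time, the measured TCP pose, the force, the opening and the grip force at its end, in the units of the state.
- get_state(): the state, without advancing time (a new reading comes with each control period).
- get_image(name): name is "scene" or "top"; returns the picture (400x640x3 uint8, red, green, blue); there is no depth.
- calibration(name): a dict with "vfov" (degrees; the focal length in pixels is half the picture's height over the tangent of half this angle, whatever the lens; pixels are square), "cx", "cy" (the principal point, pixels), "rvec" (rotation vector, rad) and "tvec" (3), from world to camera coordinates, as OpenCV has them. Camera axes: x right, y down, z forward; pixel columns grow to the right and rows downward; lengths in m; the calibration is good to about 2 mm. A picture is of the moment at which its call begins. calibration takes no time and is no camera call.
- close_job(): hands the job in; it is judged then, once.
The state is a dict: "time": time; "joint_positions": joint angles; "qd": joint speeds; "joint_torque": joint torques, N m; "position": TCP position; "tool_rot": TCP orientation; "ft_force": force on the tool from outside, world axes, zero at the start; "torque": the same for the moment, N m; "grip_width": opening from 0.0 (shut) to 1.0 (fully open); "grip_force": force on a finger pad.
Only numpy, scipy, OpenCV 4.12 (cv2) and the standard library are available. Lean on these libraries where they do the work, as an engineer would, in place of code of your own. Each camera call takes 0.05 s, during which the arm holds its last target. There are 200 camera calls.

TASK

Lift the loose aluminium bush plate by its red fin, lay it in the seat on top of the green drill jig with its brass bush over the jig's lower brass bush, and press it down firmly so that it sits level. Then take the blue-handled pin from the rack and thread it nose first down through the plate's bush and on through the lower bush until its nose stands out underneath, and finish while still holding it there upright and still, with its collar about a centimetre clear of the plate's bush, neither resting on it nor let go. Leave the orange- and black-handled tools, the wrench and the cup alone.

Things in the scene. Friction and masses are not known exactly. Their poses are not given: they have to be found in the camera images.
- fixture: Green drill jig fixed to the bench, 150 (x) x 94 mm (y), 146 mm over the feet. Origin on the bench under its middle, z up. Two side walls along x carry the seat, 86 mm above the bench; below it the jig is open along x, with a steel lower plate from 30 to 42 mm height. Guide rails round the seat leave the bush plate 1 mm play each side; their tops flare out 5 mm and end 97 mm above the bench.
- seat (a point): Middle of the jig's seat surface, 86 mm above the bench, where the middle of the plate's underside belongs; axes as the jig's. The plate lies there with its x axis along the jig's x axis (bush end to bush end).
- lower_bush (a point): Centre of the top rim of the jig's lower brass bush, 45 mm above the bench, at the jig's x = +42 mm. Hole 15 mm wide, widened at the mouth; it goes right through the lower plate, whose underside is 30 mm above the bench with free space beneath.
- plate_grip (a point): Centre of the red upright fin on the loose bush plate, the place to grip it: 40 mm long along the plate's x, 12 mm thick along its y, 32 mm tall (from 10 to 42 mm above the plate's underside). This point is 26 mm above the underside, 12 mm from the plate's middle towards -x. The plate weighs about 0.35 kg; it starts flat on the bench.
- plate_under (a point): Middle of the underside of the loose aluminium bush plate, 120 mm (x) x 80 mm (y) x 10 mm thick; z up. Its brass bush is at x = +42 mm, 54 mm towards +x from the fin's centre. Once laid in the seat it is pressed down by its fin with about 10 N or more.
- plate_bush (a point): Centre of the top rim of the plate's brass bush (28 mm outside, rim 4 mm above the plate's top, 14 mm above its underside, thus 100 mm above the bench once seated). Hole 14 mm wide right through, with a 3 mm lead-in at the mouth.
- pin_grip (a point): Point on the axis of the lining-up pin at the middle of its blue round handle (16 mm diameter, 44 mm tall), the place to grip it. Weighs about 0.16 kg; z runs up from nose to handle. Handle foot 22 mm below this point, collar underside 28 mm below, nose tip 122 mm below. It starts upright in the rack, in any of its three holes, hanging by the collar.
- pin_collar (a point): Centre of the underside of the pin's dark collar (24 mm diameter, 6 mm thick), 94 mm above the nose tip. The shaft below is 12 mm in diameter.
- pin_nose (a point): Tip of the pin's tapered nose (5 mm wide at the tip, full 12 mm diameter 9 mm further up).
- rack: Fixed rack with a light metal top on blue end plates, 210 mm (x) x 64 mm (y), top 98 mm above the bench; origin on the bench under its middle. Three 14 mm holes go right through the top, in its middle line, at x = -70, 0 and +70 mm.
- reamer_grip (a point): Middle of the orange handle of another tool that hangs in the rack, same size as the pin but a 10 mm shaft, with a dark band at the top of its handle. Leave alone.
- drift_grip (a point): Middle of the black handle of another tool that hangs in the rack, same size as the pin but a 10 mm shaft, with a dark band at the top of its handle. Leave alone.
- wrench: Steel wrench, 180 mm long, lying flat on the bench; origin at the middle of its underside. Leave alone.
- cup_mid (a point): Middle of a small open steel cup, 70 mm wide, 45 mm tall, standing on the bench. Leave alone.
Things that resemble listed ones, but are neither listed nor needed, are in the scene too. What is shaped like the part that bears pin_grip but pink or turquoise is not meant.

How it is judged:
By the outcome, as a careful person would: the job done as asked, in the order asked, and still so for the second after the job is handed in, while the arm keeps its last pose, push and grip.
It also fails if it takes over 61 s, if anything falls off the work surface, if the arm or the gripper's body presses on something with over 40 N, if the wrist force passes 120 N, or if a joint passes its speed limit or range.

## Working session

There is one attempt and no reset: what is moved stays moved. The work goes in short steps, Python scripts to look and compute and a tool call to move; the robot and the scene stay as the last step left them, time stands still between calls to the robot, and variables do not carry over. Pictures are saved under pics/ and viewed, at most 13 in all, crops included, and the job is handed in when it is done.

Besides the shell and the picture viewer there is one more tool, called after "Request:" as name(argument=value, ...) on one line, values as JSON. send_rows: Moves the arm, as the interface text tells. Its arguments: {"type":"object","properties":{"xyz":{"type":"array"},"dr":{"type":"array"},"jaw":{"type":"number"},"grip_force":{"type":"number"}},"required":["xyz","dr"]}

```bash
mkdir -p pics; ls; cat > h.py <<'E'
from bench import *
import numpy as np, cv2
from scipy.spatial.transform import Rotation as R
def cam(n):
    c=calibration(n); f=200/np.tan(np.radians(c['vfov'])/2)
    return c,np.array([[f,0,c['cx']],[0,f,c['cy']],[0,0,1]]),R.from_rotvec(c['rvec']).as_matrix(),np.array(c['tvec'])
def px2w(n,uv,z):
    c,K,M,t=cam(n); d=M.T@np.linalg.solve(K,[uv[0],uv[1],1]); o=-M.T@t
    return o+d*(z-o[2])/d[2]
def w2px(n,p):
    c,K,M,t=cam(n); q=K@(M@np.array(p)+t); return q[:2]/q[2]
def tri(uvs,uvt):
    A=[];b=[]
    for n,uv in(('scene',uvs),('top',uvt)):
        c,K,M,t=cam(n); P=K@np.c_[M,t]
        for i in(0,1):
            r=P[i]-uv[i]*P[2]; A.append(r[:3]/np.linalg.norm(P[2,:3]));b.append(-r[3]/np.linalg.norm(P[2,:3]))
    return np.linalg.lstsq(np.array(A),np.array(b),rcond=None)[0]
def save(n,name,box=None,s=1):
    im=np.array(get_image(n))[:,:,::-1]
    if box: im=im[box[1]:box[3],box[0]:box[2]]
    cv2.imwrite('pics/'+name,cv2.resize(im,None,fx=s,fy=s,interpolation=cv2.INTER_CUBIC))
E
python3 - <<'E'
from h import *
save('scene','s0.png',None,1.25); save('top','t0.png',None,1.25)
for n in('scene','top'): c=calibration(n); print(c, cam(n)[1][0,0])
s=get_state(); print(s)
E
```

```text
pics
{'vfov': 48.25439029299292, 'cx': 320.5099996571369, 'cy': 199.8672245800321, 'rvec': array([ 2.29319156,  0.86558583, -0.33490783]), 'tvec': array([-0.4248959 , -0.15295214,  1.29048743])} 446.5368587347714
{'vfov': 56.817207709785144, 'cx': 321.02798425246203, 'cy': 194.88717784960411, 'rvec': array([ 2.1523733 , -2.20501074,  0.0301486 ]), 'tvec': array([0.06535913, 0.53216409, 0.96808342])} 369.75953728063666
{'time': 0.1, 'joint_positions': array([-1.17490174,  0.32173115, -0.07009451,  1.4515609 ,  0.02263171,
        1.3707985 , -0.05689001]), 'qd': array([ 0.00039164, -0.00143875,  0.00074477, -0.00196808,  0.00076496,
       -0.00010182,  0.00080027]), 'joint_torque': array([-3.34647211e-04, -4.92567945e+01, -4.05844487e-01, -3.13396382e+01,
       -6.40442083e-02,  3.94497660e-02,  8.48318450e-05]), 'position': array([0.24205443, 0.6027433 , 0.23857849]), 'tool_rot': array([-5.95964021e-01, -3.08433807e+00,  2.66838796e-03]), 'ft_force': array([-0.40086135, -0.71165145,  0.29289453]), 'torque': array([-0.04139345,  0.00761549,  0.01191075]), 'grip_force': 0.0, 'grip_width': 1.0004210422775668}
```

View pics/s0.png

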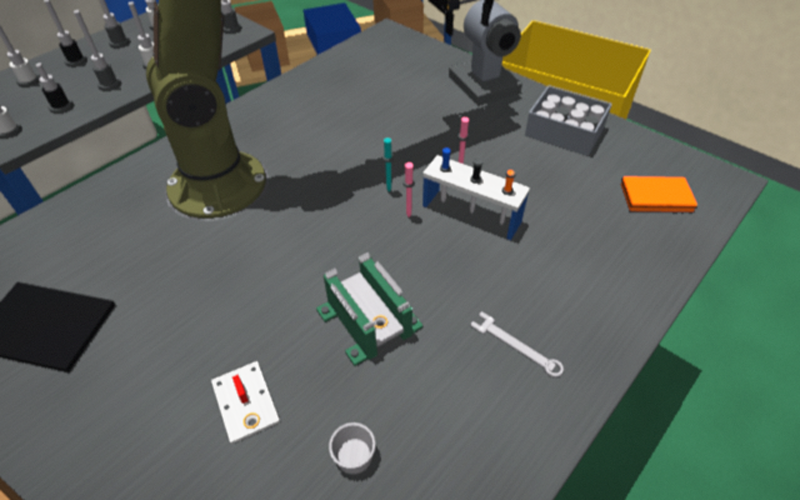

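View pics/t0.png

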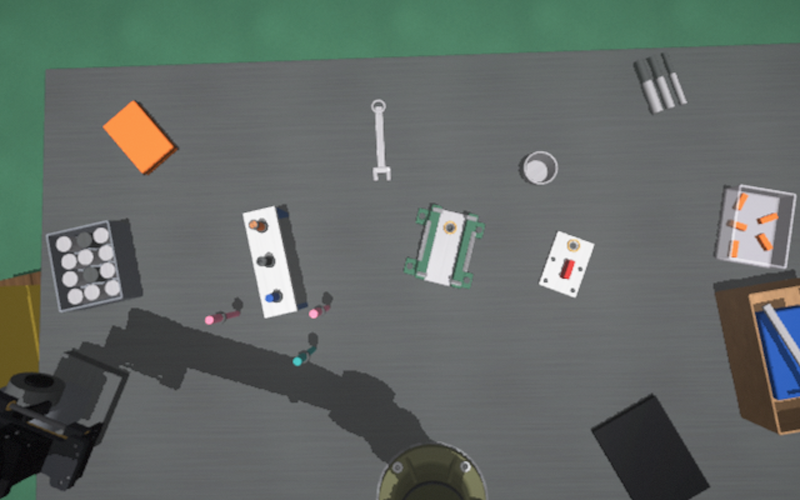

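Scene at 1.25x: plate fin (241,389), jig (368,305), rack (475,180). The pin candidates are blue in the rack (scene 446,158; top 272,297), two pink (scene 409,190 and 464,140) and one turquoise (389,165). Only the blue one in the rack fits, because pink and turquoise are excluded by name. I'll confirm it in a crop.

```bash
python3 - <<'E'
from h import *
save('top','t1.png',(312,150,492,250),4.4)
im=np.array(get_image('top'))[:,:,::-1][155:265,150:280]; im2=np.array(get_image('scene'))[:,:,::-1][85:195,300:430]
cv2.imwrite('pics/r1.png',cv2.resize(np.hstack([im,im2]),None,fx=3,fy=3,interpolation=cv2.INTER_CUBIC))
save('scene','s1.png',(160,195,350,365),3.5)
E
```

```text
(no output)
```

View pics/t1.png

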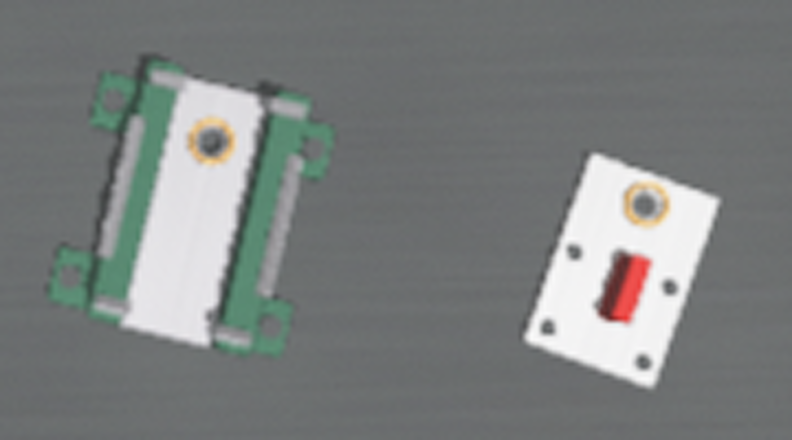

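View pics/r1.png

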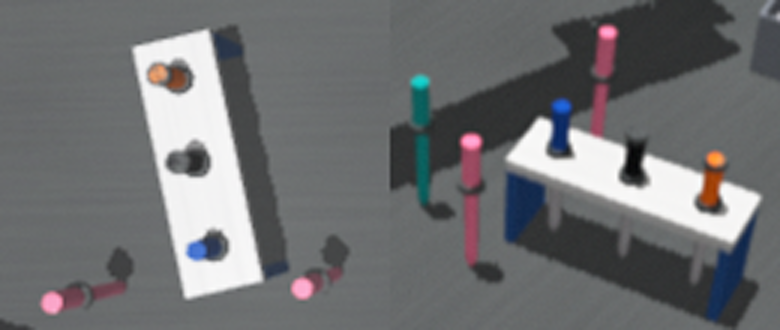

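View pics/s1.png

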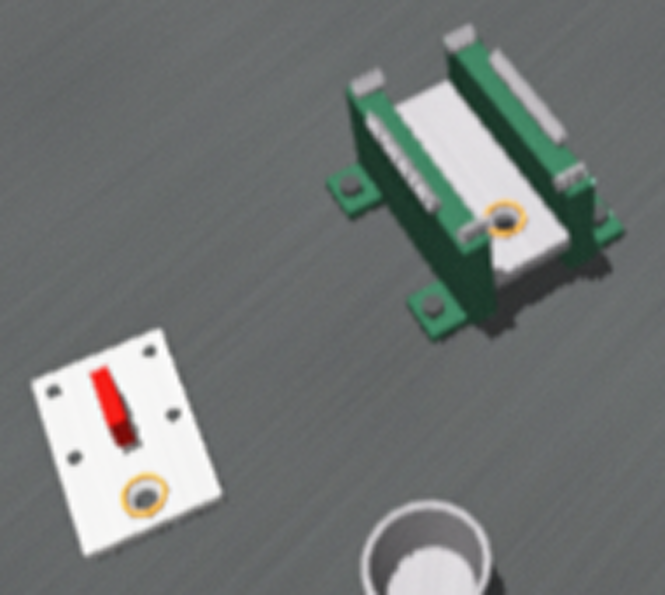

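The crops show the plate corners, bushes and jig feet clearly. They also confirm a blue handle in the rack's end hole nearest the robot. It has no dark band on top, unlike the orange and black tools. The pink and turquoise ones stand loose.

```bash
python3 - <<'E'
from h import *
T=lambda x,y:((x+.5)/4.4-.5+312,(y+.5)/4.4-.5+150)
S=lambda x,y:((x+.5)/3.5-.5+160,(y+.5)/3.5-.5+195)
np.set_printoptions(precision=4,suppress=True)
P=lambda *a:print(*a)
ct=[px2w('top',T(*p),.01) for p in((592,152),(720,200),(655,388),(525,342))]
cs=[px2w('scene',S(*p),.01) for p in((84,556),(222,494),(160,328),(31,380))]
for n,c in(('top',ct),('scene',cs)):
    c=np.array(c); d=(c[0]+c[1]-c[2]-c[3])/2; P(n,'plate mid',c.mean(0),'yaw',np.arctan2(d[1],d[0]),np.linalg.norm(d),np.linalg.norm((c[0]+c[3]-c[1]-c[2])/2))
P('pbush',px2w('top',T(646,203),.014),px2w('scene',S(145,495),.014),tri(S(145,495),T(646,203)))
f=np.array([px2w('top',T(*p),.008) for p in((112,100),(314,148),(70,276),(272,326))])
d=(f[0]+f[1]-f[2]-f[3])/2; e=(f[0]+f[2]-f[1]-f[3])/2
P('feet mid',f.mean(0),np.arctan2(d[1],d[0]),np.arctan2(e[1],e[0])-np.pi/2,np.linalg.norm(d),np.linalg.norm(e))
g=np.array([px2w('scene',S(*p),.008) for p in((350,185),(433,306))]);P('feet scene',g,'top',f)
P('lbush',px2w('top',T(211,140),.045),px2w('scene',S(505,218),.045),tri(S(505,218),T(211,140)))
rt=lambda x,y:((x+.5)/3-.5+150,(y+.5)/3-.5+155)
rs=lambda x,y:((x-390+.5)/3-.5+300,(y+.5)/3-.5+85)
c=np.array([px2w('top',rt(*p),.098) for p in((133,46),(209,29),(262,281),(185,298))]); d=(c[2]+c[3]-c[0]-c[1])/2
P('rack',c.mean(0),np.linalg.norm(d),np.arctan2(d[1],d[0]), 'hole',c.mean(0)+d/np.linalg.norm(d)*.07)
P('pin top',tri(rs(561,104),rt(196,251)),px2w('top',rt(196,251),.148),px2w('scene',rs(561,104),.148))
P('pink',px2w('top',rt(52,302),.15),px2w('top',rt(303,288),.15))
s=get_state();r=R.from_rotvec(s['tool_rot']); P(r.as_matrix()); 
try: P(nose_length)
except Exception as x: P(x)
E
```

```text
top plate mid [ 0.4825 -0.2957  0.01  ] yaw -0.37409397082695245 0.12075418436309418 0.08121376032461387
scene plate mid [ 0.4825 -0.2961  0.01  ] yaw -0.38381784831415633 0.12180909330578484 0.08083134569021366
pbush [ 0.5224 -0.3098  0.014 ] [ 0.5232 -0.3117  0.014 ] [ 0.5221 -0.3111  0.0113]
feet mid [ 0.5238 -0.0385  0.008 ] -0.26052787820580015 -0.2636919893791285 0.11074393199121194 0.12594082796269485
feet scene [[ 0.4503 -0.0826  0.008 ]
 [ 0.5573 -0.1119  0.008 ]] top [[ 0.5936  0.0082  0.008 ]
 [ 0.5611 -0.1137  0.008 ]
 [ 0.4869  0.0364  0.008 ]
 [ 0.4538 -0.0849  0.008 ]]
lbush [ 0.5642 -0.0486  0.045 ] [ 0.5642 -0.0509  0.045 ] [ 0.5637 -0.0494  0.043 ]
rack [0.5011 0.3103 0.098 ] 0.21123697536837321 -2.942279781056341 hole [0.4324 0.2965 0.098 ]
pin top [0.4312 0.2949 0.1486] [0.4318 0.2958 0.148 ] [0.4304 0.295  0.148 ]
pink [0.3954 0.407  0.15  ] [0.4021 0.2129 0.15  ]
[[-0.928   0.3726 -0.0001]
 [ 0.3726  0.928  -0.0006]
 [-0.0001 -0.0006 -1.    ]]
0.017
```

```bash
cat >> h.py <<'E'
np.set_printoptions(precision=4,suppress=True)
def to(p,ang=None):
    """tool-axis shift (mm) and rotvec to reach TCP p, tool pointing down, tool-y heading ang"""
    s=get_state(); r=R.from_rotvec(s['tool_rot']); M=r.as_matrix()
    print('p',s['position'],'yaw_y',np.arctan2(M[1,1],M[0,1]),'tilt',M[:2,2],'F',s['ft_force'],'w',s['grip_width']*87,'gf',s['grip_force'],'t',s['time'],'q',s['joint_positions'])
    out=(M.T@(np.array(p)-s['position'])*1000).round(1)
    dr=0
    if ang is not None:
        y=np.array([np.cos(ang),np.sin(ang),0]);z=np.array([0,0,-1.]);D=np.c_[np.cross(y,z),y,z]
        dr=R.from_matrix(M.T@D).as_rotvec().round(4)
    print('->',out,dr)
E
python3 - <<'E'
from h import *
to([.5,.2,.24],np.pi/2-.38)
to([.4717,-.2912,.10],np.pi/2-.38)
E
```

```text
p [0.2422 0.603  0.2392] yaw_y 1.1889776168818935 tilt [-0.0001 -0.0006] F [-0.2735  0.4917 -1.0104] w 87.03027567052943 gf 0.0 t 0.3 q [-1.1749  0.3213 -0.0701  1.4509  0.0226  1.3708 -0.0569]
-> [-389.4 -277.9   -0.6] [-0.0006  0.0001 -0.0018]
p [0.2422 0.603  0.2392] yaw_y 1.1889776168818935 tilt [-0.0001 -0.0006] F [-0.2735  0.4917 -1.0104] w 87.03027567052943 gf 0.0 t 0.3 q [-1.1749  0.3213 -0.0701  1.4509  0.0226  1.3708 -0.0569]
-> [-546.2 -744.2  139.7] [-0.0006  0.0001 -0.0018]
```

Request:
send_rows(xyz=[[-35,-25,0],[-70,-50,0],[-105,-75,0],[-140,-100,0],[-175,-125,0],[-215,-153,0],[-250,-178,0],[-285,-203,0],[-320,-228,0],[-355,-253,0]], dr=[[0,0,0],[0,0,0],[0,0,0],[0,0,0],[0,0,0],[0,0,0],[0,0,0],[0,0,0],[0,0,0],[0,0,0]], jaw=45)

```text
time: 1.13
position: [0.4677, 0.2505, 0.2399]
tool_rot: [0.596, 3.084, 0.001]
ft_force: [0.6, 0.1, 0.0]
grip_width: 0.523
grip_force: 0.0
```

```bash
python3 - <<'E'
from h import *
to([.4717,-.2912,.10],np.pi/2-.38)
E
```

```text
p [0.4677 0.2505 0.2399] yaw_y 1.1891151931848059 tilt [0.0006 0.0007] F [0.5903 0.1305 0.0241] w 45.45909618308253 gf 0.0 t 1.1333 q [-0.7393  0.0634  0.2072  1.7547 -0.0137  1.324   0.6599]
-> [-205.4 -501.4  139.5] [ 0.0009  0.0003 -0.0017]
```

Request:
send_rows(xyz=[[-14,-35,0],[-29,-70,0],[-43,-105,0],[-57,-140,0],[-72,-175,0],[-86,-210,0],[-100,-245,0],[-115,-280,0],[-130,-315,0],[-144,-350,0]], dr=[[0,0,0],[0,0,0],[0,0,0],[0,0,0],[0,0,0],[0,0,0],[0,0,0],[0,0,0],[0,0,0],[0,0,0]])

```text
time: 1.97
position: [0.47, -0.1279, 0.2399]
tool_rot: [0.596, 3.083, 0.001]
ft_force: [1.0, -0.6, -0.7]
grip_width: 0.516
grip_force: 0.0
```

Request:
send_rows(xyz=[[-10,-25,0],[-20,-50,20],[-30,-76,40],[-40,-101,60],[-50,-126,80],[-61,-151,100],[-61,-151,120],[-61,-151,139],[-61,-151,139],[-61,-151,139]], dr=[[0,0,0],[0,0,0],[0,0,0],[0,0,0],[0,0,0],[0,0,0],[0,0,0],[0,0,0],[0,0,0],[0,0,0]])

```text
time: 2.8
position: [0.47, -0.2886, 0.1]
tool_rot: [-0.596, -3.082, -0.0]
ft_force: [-0.3, -0.2, -0.1]
grip_width: 0.517
grip_force: 0.0
```

```bash
python3 - <<'E'
from h import *
to([.4717,-.2912,.031],np.pi/2-.38)
im=np.array(get_image('top'))[:,:,::-1][150:250,400:500]; im2=np.array(get_image('scene'))[:,:,::-1][250:350,150:250]
cv2.imwrite('pics/g1.png',cv2.resize(np.hstack([im,im2]),None,fx=4,fy=4,interpolation=cv2.INTER_CUBIC))
E
```

```text
p [ 0.47   -0.2886  0.1   ] yaw_y 1.1889644300607984 tilt [-0.0021  0.0006] F [-0.2898 -0.2146 -0.0688] w 45.010915598723265 gf 0.0 t 2.8 q [-0.1487  0.278   0.7466  1.8824 -0.214   1.0647  1.8728]
-> [-2.8 -1.8 69. ] [-0.0002 -0.0022 -0.0018]
```

View pics/g1.png

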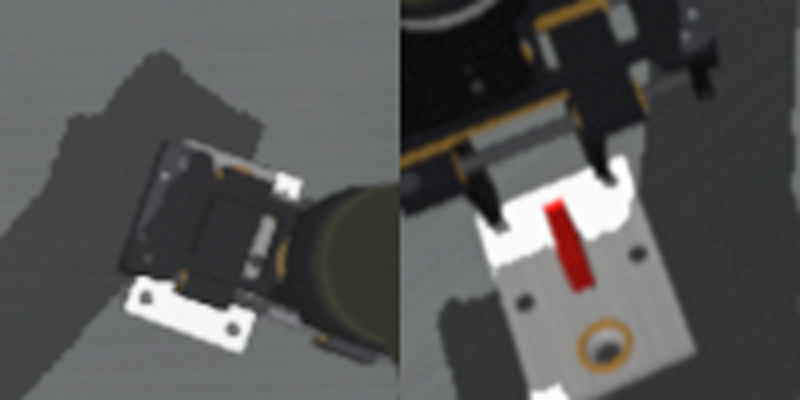

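The crop shows the fingertips straddling the red fin, squared to the plate. Going down.

Request:
send_rows(xyz=[[-3,-2,10],[-3,-2,25],[-3,-2,40],[-3,-2,50],[-3,-2,58],[-3,-2,64],[-3,-2,69],[-3,-2,69],[-3,-2,69],[-3,-2,69]], dr=[[0,0,0],[0,0,0],[0,0,0],[0,0,0],[0,0,0],[0,0,0],[0,0,0],[0,0,0],[0,0,0],[0,0,0]])

```text
time: 3.73
position: [0.4731, -0.2921, 0.0321]
tool_rot: [0.596, 3.084, -0.0]
ft_force: [-0.6, -0.3, 0.1]
grip_width: 0.518
grip_force: 0.0
```

Request:
send_rows(xyz=[[0,0,0],[0,0,0],[0,0,0],[0,0,0],[0,0,0],[0,0,0],[0,0,0],[0,0,0],[0,0,0],[0,0,0]], dr=[[0,0,0],[0,0,0],[0,0,0],[0,0,0],[0,0,0],[0,0,0],[0,0,0],[0,0,0],[0,0,0],[0,0,0]], jaw=0, grip_force=45)

```text
time: 4.57
position: [0.4727, -0.2919, 0.0316]
tool_rot: [0.596, 3.084, 0.0]
ft_force: [-0.7, -0.8, 1.5]
grip_width: 0.137
grip_force: 45.0
```

Request:
send_rows(xyz=[[0,0,-5],[0,0,-15],[0,0,-30],[0,0,-50],[0,0,-75],[0,0,-100],[0,0,-120],[0,0,-130],[0,0,-130],[0,0,-130]], dr=[[0,0,0],[0,0,0],[0,0,0],[0,0,0],[0,0,0],[0,0,0],[0,0,0],[0,0,0],[0,0,0],[0,0,0]])

```text
time: 5.4
position: [0.4725, -0.2916, 0.1614]
tool_rot: [0.596, 3.084, 0.001]
ft_force: [-0.4, -0.9, -4.6]
grip_width: 0.134
grip_force: 45.0
```

```bash
python3 - <<'E'
from h import *
f=np.array([.5236,-.0388])-.012*np.array([np.cos(.262),-np.sin(.262)])
print(f)
to([f[0],f[1],.16],np.pi/2-.262)
E
```

```text
[ 0.512  -0.0357]
p [ 0.4725 -0.2916  0.1614] yaw_y 1.1890862318216189 tilt [0.0003 0.0005] F [-0.425  -0.8706 -4.5732] w 11.673108767052943 gf 44.999646032229066 t 5.4 q [-0.1766  0.2101  0.7704  1.8142 -0.1584  1.18    1.8326]
-> [ 58.7 252.3   1.5] [ 0.0006  0.0001 -0.1197]
```

Request:
send_rows(xyz=[[4,15,0],[9,40,0],[17,75,0],[25,108,0],[34,145,0],[42,180,0],[50,215,0],[55,237,0],[57,249,0],[58,252,0]], dr=[[0,0,0],[0,0,-0.02],[0,0,-0.04],[0,0,-0.06],[0,0,-0.08],[0,0,-0.1],[0,0,-0.11],[0,0,-0.12],[0,0,-0.12],[0,0,-0.12]])

```text
time: 6.23
position: [0.5121, -0.0337, 0.1599]
tool_rot: [-0.403, -3.113, 0.001]
ft_force: [-0.2, -0.6, -3.8]
grip_width: 0.135
grip_force: 45.0
```

```bash
python3 - <<'E'
from h import *
to([.513,-.036,.13],np.pi/2-.262)
im=np.array(get_image('top'))[:,:,::-1][140:250,310:410]; im2=np.array(get_image('scene'))[:,:,::-1][175:285,240:340]
cv2.imwrite('pics/g2.png',cv2.resize(np.hstack([im,im2]),None,fx=4,fy=4,interpolation=cv2.INTER_CUBIC))
c=lambda *q:np.array(q)
u=c(np.cos(.262),-np.sin(.262),0);v=c(np.sin(.262),np.cos(.262),0)
# predicted pixel of the plate corners/bush in crop coordinates if plate is centred as assumed
s=get_state();p=s['position']; m=p+.011*u; 
for n,o in(('top',(310,140)),('scene',(240,175))):
  for nm,q in(('bush',m+.042*u+c(0,0,-.030+.013)),('c++',m+.06*u+.04*v+c(0,0,-.0205)),('c+-',m+.06*u-.04*v+c(0,0,-.0205))):
    print(n,nm,(w2px(n,q)-o+.5)*4+(0 if n=='top' else c(400,0)))
E
```

```text
p [ 0.5121 -0.0337  0.1599] yaw_y 1.3130236363203973 tilt [-0.0028  0.    ] F [-0.1971 -0.6335 -3.824 ] w 11.740600074120561 gf 44.9995687790215 t 6.2333 q [-0.5197  0.089   0.5644  1.9056 -0.0517  1.1639  1.3765]
-> [-1.5 -2.  29.9] [-0.0007 -0.0027  0.0042]
top bush [217.2339 153.7065]
top c++ [156.8087 108.4162]
top c+- [291.1779 140.3071]
scene bush [649.2152 219.9059]
scene c++ [734.2207 212.745 ]
scene c+- [600.2817 283.7998]
```

View pics/g2.png

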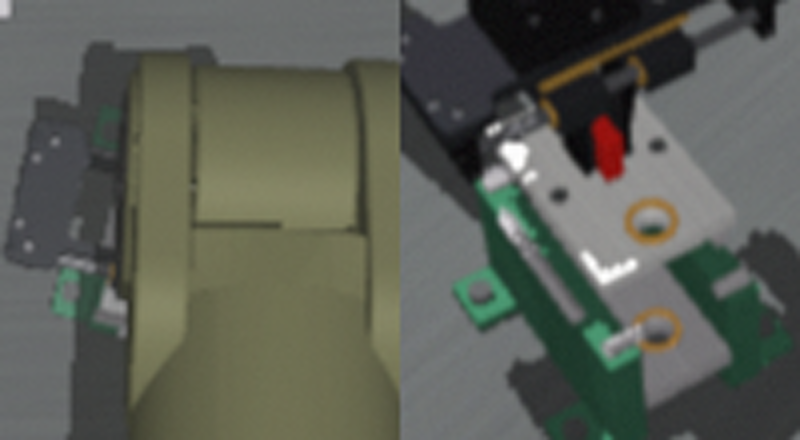

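The scene crop shows the plate bush at (651,221) and the corners (735,212) and (601,284). These are within half a pixel (original) of the assumed grasp, so I'm lowering.

Request:
send_rows(xyz=[[0,0,3],[0,0,8],[0,0,14],[0,0,20],[0,0,25],[0,0,28],[0,0,29],[0,0,29],[0,0,29],[0,0,29]], dr=[[0,0,0],[0,0,0.002],[0,0,0.004],[0,0,0.004],[0,0,0.004],[0,0,0.004],[0,0,0.004],[0,0,0.004],[0,0,0.004],[0,0,0.004]])

```text
time: 7.17
position: [0.513, -0.0363, 0.1329]
tool_rot: [0.416, 3.113, 0.0]
ft_force: [0.2, 0.9, -3.8]
grip_width: 0.134
grip_force: 45.0
```

```bash
python3 - <<'E'
from h import *
to([.513,-.036,.117],np.pi/2-.262)
E
```

```text
p [ 0.513  -0.0363  0.1329] yaw_y 1.3051974153916763 tilt [0.0007 0.0001] F [ 0.1948  0.8835 -3.7779] w 11.615875470060935 gf 44.99958710744977 t 7.1667 q [-0.511   0.1198  0.5675  1.9356 -0.0722  1.1052  1.3909]
-> [ 0.1  0.3 15.9] [ 0.0003  0.0006 -0.0036]
```

Request:
send_rows(xyz=[[0,0,1],[0,0,3],[0,0,5],[0,0,7],[0,0,9],[0,0,11],[0,0,12],[0,0,13],[0,0,14],[0,0,14]], dr=[[0,0,-0.003],[0,0,-0.003],[0,0,-0.003],[0,0,-0.003],[0,0,-0.003],[0,0,-0.003],[0,0,-0.003],[0,0,-0.003],[0,0,-0.003],[0,0,-0.003]])

```text
time: 8.0
position: [0.5126, -0.0364, 0.1184]
tool_rot: [-0.412, -3.114, 0.0]
ft_force: [0.4, -0.1, -4.4]
grip_width: 0.136
grip_force: 45.0
```

```bash
python3 - <<'E'
from h import *
to([.513,-.036,.117],np.pi/2-.262); print(get_state()['torque'])
E
```

```text
p [ 0.5126 -0.0364  0.1184] yaw_y 1.3080332355418887 tilt [-0.0003  0.    ] F [ 0.4137 -0.0756 -4.3595] w 11.830641599351459 gf 44.99958347529173 t 8.0 q [-0.5067  0.1379  0.5667  1.9504 -0.0839  1.0764  1.4036]
-> [-0.3  0.5  1.4] [-0.0001 -0.0003 -0.0008]
[-0.0098  0.0553 -0.0429]
```

Request:
send_rows(xyz=[[0,0,0.3],[0,0,0.6],[0,0,0.9],[0,0,1.2],[0,0,1.5],[0,0,1.8],[0,0,2],[0,0,2],[0,0,2],[0,0,2]], dr=[[0,0,0],[0,0,0],[0,0,0],[0,0,0],[0,0,0],[0,0,0],[0,0,0],[0,0,0],[0,0,0],[0,0,0]])

```text
time: 8.83
position: [0.5128, -0.0364, 0.1175]
tool_rot: [0.412, 3.114, 0.001]
ft_force: [-4.3, -0.3, 4.4]
grip_width: 0.132
grip_force: 45.0
```

Request:
send_rows(xyz=[[0,0,0.5],[0,0,1],[0,0,1.5],[0,0,2],[0,0,2],[0,0,2],[0,0,2],[0,0,2],[0,0,2],[0,0,2]], dr=[[0,0,0],[0,0,0],[0,0,0],[0,0,0],[0,0,0],[0,0,0],[0,0,0],[0,0,0],[0,0,0],[0,0,0]])

```text
time: 9.67
position: [0.5128, -0.0364, 0.1175]
tool_rot: [-0.412, -3.114, -0.003]
ft_force: [-8.9, 0.1, 18.8]
grip_width: 0.136
grip_force: 45.0
```

Request:
send_rows(xyz=[[0,0,0],[0,0,0],[0,0,-0.5],[0,0,-1],[0,0,-1.5],[0,0,-2],[0,0,-2.5],[0,0,-2.5],[0,0,-2.5],[0,0,-2.5]], dr=[[0,0,0],[0,0,0],[0,0,0],[0,0,0],[0,0,0],[0,0,0],[0,0,0],[0,0,0],[0,0,0],[0,0,0]])

```text
time: 10.5
position: [0.5128, -0.0364, 0.1175]
tool_rot: [0.412, 3.115, 0.0]
ft_force: [-3.4, 0.4, 6.6]
grip_width: 0.135
grip_force: 45.0
```

Request:
send_rows(xyz=[[0,0,0],[0,0,0],[0,0,0],[0,0,0],[0,0,0],[0,0,0],[0,0,0],[0,0,-1],[0,0,-5],[0,0,-15]], dr=[[0,0,0],[0,0,0],[0,0,0],[0,0,0],[0,0,0],[0,0,0],[0,0,0],[0,0,0],[0,0,0],[0,0,0]], jaw=40)

```text
time: 11.33
position: [0.5118, -0.0364, 0.1315]
tool_rot: [-0.411, -3.112, 0.001]
ft_force: [1.4, 0.7, -0.5]
grip_width: 0.458
grip_force: 0.0
```

Request:
send_rows(xyz=[[0,0,-10],[0,0,-25],[0,0,-45],[0,0,-65],[0,0,-80],[0,0,-90],[0,0,-95],[0,0,-95],[0,0,-95],[0,0,-95]], dr=[[0,0,0],[0,0,0],[0,0,0],[0,0,0],[0,0,0],[0,0,0],[0,0,0],[0,0,0],[0,0,0],[0,0,0]])

```text
time: 12.17
position: [0.5121, -0.0364, 0.2261]
tool_rot: [-0.411, -3.113, 0.001]
ft_force: [-0.7, 0.5, -0.6]
grip_width: 0.46
grip_force: 0.0
```

```bash
python3 - <<'E'
from h import *
to([.4315,.2955,.22],np.pi/2-.262)
save('scene','s2.png',(240,175,340,285),5)
E
```

```text
p [ 0.5121 -0.0364  0.2261] yaw_y 1.3080600136317708 tilt [-0.0016 -0.0002] F [-0.6966  0.469  -0.6094] w 40.03599412582807 gf 0.0 t 12.1667 q [-0.5301  0.029   0.564   1.8215 -0.0159  1.2972  1.3461]
-> [164.  299.6   6.2] [-0.0006 -0.0015 -0.0007]
```

View pics/s2.png

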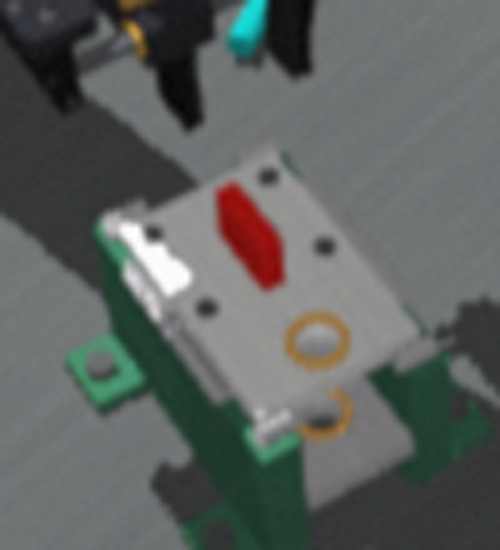

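The plate sits flush between the rails with its bush over the lower one. Now to the pin.

Request:
send_rows(xyz=[[8,15,0],[22,40,0],[40,73,0],[59,107,0],[77,140,0],[96,175,0],[115,210,0],[135,246,0],[152,278,0],[164,300,6]], dr=[[0,0,0],[0,0,0],[0,0,0],[0,0,0],[0,0,0],[0,0,0],[0,0,0],[0,0,0],[0,0,0],[0,0,0]])

```text
time: 13.05
position: [0.4306, 0.3001, 0.221]
tool_rot: [-0.405, -3.115, -0.003]
ft_force: [-1.1, -0.2, -0.7]
grip_width: 0.464
grip_force: 0.0
```

Request:
send_rows(xyz=[[0,0,5],[0,0,15],[0,0,25],[0,0,35],[0,0,40],[0,0,42],[0,0,42],[0,0,42],[0,0,42],[0,0,42]], dr=[[0,0,0],[0,0,0],[0,0,0],[0,0,0],[0,0,0],[0,0,0],[0,0,0],[0,0,0],[0,0,0],[0,0,0]])

```text
time: 13.88
position: [0.4326, 0.2961, 0.1797]
tool_rot: [0.412, 3.114, 0.002]
ft_force: [0.8, 0.2, -0.2]
grip_width: 0.456
grip_force: 0.0
```

```bash
python3 - <<'E'
from h import *
to([.4315,.2955,.127],np.pi/2-.262)
save('scene','s3.png',(300,85,430,195),5)
print((w2px('scene',get_state()['position']+[0,0,-.017])-[300,85]+.5)*5)
U=lambda x,y:((x+.5)/5-.5+240,(y+.5)/5-.5+175)
print(px2w('scene',U(318,341),.1))
E
```

```text
p [0.4326 0.2961 0.1797] yaw_y 1.3078501729741163 tilt [0.0009 0.0009] F [ 0.8295  0.1987 -0.2171] w 39.70654930765125 gf 0.0 t 13.8833 q [-0.8645  0.0901  0.2263  1.8503 -0.0218  1.2023  0.6766]
-> [ 1.  -0.9 52.7] [ 0.0011  0.0007 -0.0009]
[292.0826 151.8288]
[ 0.5655 -0.0516  0.1   ]
```

View pics/s3.png

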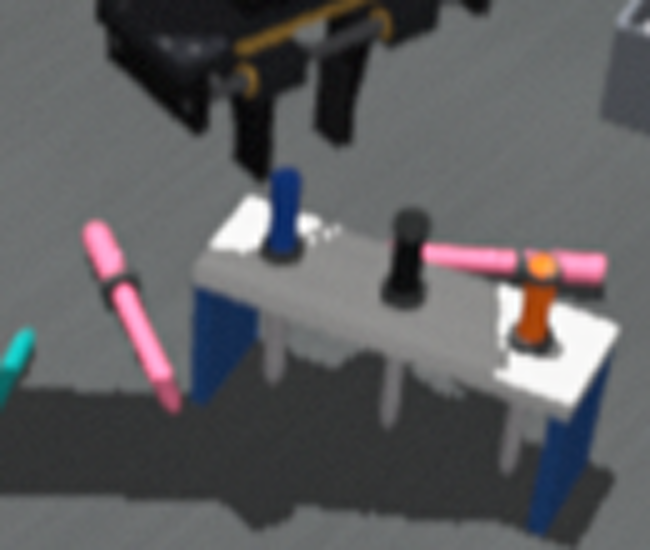

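Fingers sit on either side of the blue handle, in line with it: handle top (285,172), fingertips (254,175) and (340,140). The pink and turquoise decoys have toppled onto the bench. I measured no contact with them, and they're clear of my path.

Request:
send_rows(xyz=[[1,-1,5],[1,-1,13],[1,-1,22],[1,-1,31],[1,-1,40],[1,-1,46],[1,-1,50],[1,-1,53],[1,-1,53],[1,-1,53]], dr=[[0,0,0],[0,0,0],[0,0,0],[0,0,0],[0,0,0],[0,0,0],[0,0,0],[0,0,0],[0,0,0],[0,0,0]])

```text
time: 14.77
position: [0.4312, 0.2952, 0.1262]
tool_rot: [0.412, 3.114, 0.0]
ft_force: [-0.2, -0.1, -0.6]
grip_width: 0.455
grip_force: 0.0
```

Request:
send_rows(xyz=[[0,0,0],[0,0,0],[0,0,0],[0,0,0],[0,0,0],[0,0,0],[0,0,0],[0,0,0],[0,0,0],[0,0,0]], dr=[[0,0,0],[0,0,0],[0,0,0],[0,0,0],[0,0,0],[0,0,0],[0,0,0],[0,0,0],[0,0,0],[0,0,0]], jaw=0, grip_force=30)

```text
time: 15.6
position: [0.4311, 0.2951, 0.1262]
tool_rot: [0.412, 3.114, 0.0]
ft_force: [0.0, -0.6, 2.7]
grip_width: 0.173
grip_force: 30.0
```

```bash
python3 - <<'E'
from h import *
to([.4315,.2955,.127],np.pi/2-.262);print(get_state()['torque'])
E
```

```text
p [0.4311 0.2951 0.1262] yaw_y 1.3079637732192337 tilt [0.0002 0.0001] F [ 0.0405 -0.5628  2.7139] w 15.049688813064542 gf 29.997249604202807 t 15.6 q [-0.8604  0.1378  0.2255  1.913  -0.0345  1.0943  0.6868]
-> [-0.3  0.4 -0.8] [ 0.0001  0.0001 -0.0008]
[-0.2072  0.0447 -0.0093]
```

Request:
send_rows(xyz=[[0,0,-3],[0,0,-10],[0,0,-22],[0,0,-40],[0,0,-62],[0,0,-86],[0,0,-110],[0,0,-130],[0,0,-145],[0,0,-152]], dr=[[0,0,0],[0,0,0],[0,0,0],[0,0,0],[0,0,0],[0,0,0],[0,0,0],[0,0,0],[0,0,0],[0,0,0]])

```text
time: 16.43
position: [0.4319, 0.2958, 0.2817]
tool_rot: [0.411, 3.111, 0.006]
ft_force: [0.8, 0.8, -0.1]
grip_width: 0.175
grip_force: 30.0
```

```bash
python3 - <<'E'
from h import *
to([.5645,-.0498,.278],np.pi/2-.262);print(get_state()['torque'])
E
```

```text
p [0.4319 0.2958 0.2817] yaw_y 1.3079213797159592 tilt [0.0038 0.0034] F [ 0.7554  0.8482 -0.0624] w 15.23564789059083 gf 29.996516788378358 t 16.4333 q [-0.8717  0.0252  0.2258  1.7102 -0.0062  1.4017  0.663 ]
-> [-217.8 -299.3    3.1] [ 0.0043  0.0027 -0.0009]
[ 0.0467  0.0084 -0.014 ]
```

Request:
send_rows(xyz=[[-8,-11,0],[-24,-33,0],[-46,-63,0],[-71,-97,0],[-97,-133,0],[-123,-169,0],[-148,-203,0],[-171,-235,0],[-193,-265,0],[-210,-288,0]], dr=[[0,0,0],[0,0,0],[0,0,0],[0,0,0],[0,0,0],[0,0,0],[0,0,0],[0,0,0],[0,0,0],[0,0,0]])

```text
time: 17.27
position: [0.5586, -0.0438, 0.2773]
tool_rot: [-0.419, -3.113, 0.004]
ft_force: [-0.2, -0.6, -1.1]
grip_width: 0.175
grip_force: 30.0
```

Request:
send_rows(xyz=[[-6,-8,0],[-8,-11,0],[-8,-11,0],[-8,-11,0],[-8,-11,0],[-8,-11,0],[-8,-11,0],[-8,-11,0],[-8,-11,0],[-8,-11,0]], dr=[[0,0,0],[0,0,0],[0,0,0],[0,0,0],[0,0,0],[0,0,0],[0,0,0],[0,0,0],[0,0,0],[0,0,0]])

```text
time: 18.1
position: [0.5639, -0.0499, 0.2782]
tool_rot: [0.411, 3.114, 0.0]
ft_force: [0.2, 0.4, -1.1]
grip_width: 0.178
grip_force: 30.0
```

```bash
python3 - <<'E'
from h import *
to([.5645,-.0498,.235],np.pi/2-.262);s=get_state();print(s['torque'])
save('scene','s4.png',(250,120,370,270),4)
for d in(0,-.028,-.122): print(d,(w2px('scene',s['position']+[0,0,d])-[250,120]+.5)*4)
print('bush',(w2px('scene',[.5645,-.0498,.1])-[250,120]+.5)*4)
E
```

```text
p [ 0.5639 -0.0499  0.2782] yaw_y 1.30847155979441 tilt [0.0002 0.0002] F [ 0.1737  0.4062 -1.0656] w 15.529369386642948 gf 29.996047485619783 t 18.1 q [-0.4849  0.1316  0.5836  1.626  -0.0735  1.4058  1.4153]
-> [-0.6  0.3 43.2] [ 0.0002  0.0002 -0.0003]
[ 0.0017  0.0348 -0.0325]
0 [200.3507 258.279 ]
-0.028 [202.9223 299.5969]
-0.122 [210.6748 424.1581]
bush [215.8131 490.1136]
```

View pics/s4.png

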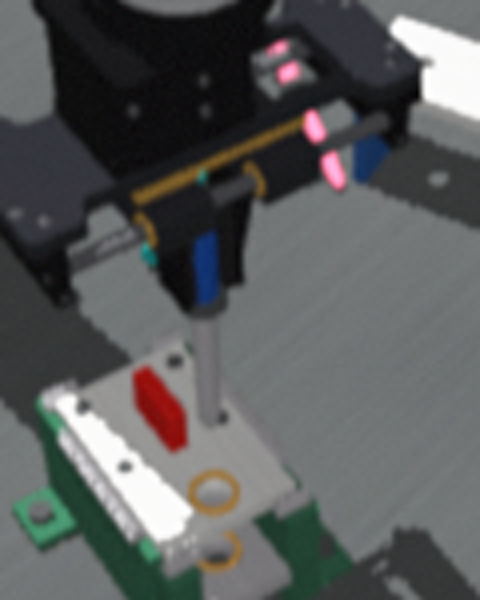

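Nose at (210,424) matches the prediction (pin hangs straight). The bush centre at (213,491) is about 1 mm off the assumed spot, so I'm taking a compromise and lowering into the lead-in.

Request:
send_rows(xyz=[[-1,-0.5,4],[-1,-0.5,12],[-1,-0.5,22],[-1,-0.5,34],[-1,-0.5,44],[-1,-0.5,51],[-1,-0.5,56],[-1,-0.5,60],[-1,-0.5,62],[-1,-0.5,62]], dr=[[0,0,0],[0,0,0],[0,0,0],[0,0,0],[0,0,0],[0,0,0],[0,0,0],[0,0,0],[0,0,0],[0,0,0]])

```text
time: 18.98
position: [0.5646, -0.0509, 0.2158]
tool_rot: [-0.412, -3.114, 0.0]
ft_force: [0.2, 0.3, -1.7]
grip_width: 0.175
grip_force: 30.0
```

Request:
send_rows(xyz=[[0,0,1],[0,0,2],[0,0,3],[0,0,4],[0,0,5],[0,0,6],[0,0,7],[0,0,8],[0,0,8],[0,0,8]], dr=[[0,0,0],[0,0,0],[0,0,0],[0,0,0],[0,0,0],[0,0,0],[0,0,0],[0,0,0],[0,0,0],[0,0,0]])

```text
time: 19.82
position: [0.5646, -0.0508, 0.2079]
tool_rot: [-0.411, -3.114, -0.0]
ft_force: [-0.5, 1.0, -1.3]
grip_width: 0.176
grip_force: 30.0
```

```bash
python3 - <<'E'
from h import *
to([.5645,-.0498,.18],np.pi/2-.262);s=get_state();print(s['torque'])
E
```

```text
p [ 0.5646 -0.0508  0.2079] yaw_y 1.3081488491373017 tilt [-0.0003  0.0002] F [-0.4679  1.0204 -1.2722] w 15.301299029641054 gf 29.99715304467827 t 19.8167 q [-0.4738  0.1753  0.5807  1.725  -0.1005  1.2713  1.4378]
-> [ 0.3  0.9 27.9] [ 0.0001 -0.0003 -0.0006]
[ 0.1223  0.0607 -0.0326]
```

Request:
send_rows(xyz=[[0,0.3,3],[0,0.4,7],[0,0.4,12],[0,0.4,17],[0,0.4,22],[0,0.4,27],[0,0.4,31],[0,0.4,34],[0,0.4,34],[0,0.4,34]], dr=[[0,0,0],[0,0,0],[0,0,0],[0,0,0],[0,0,0],[0,0,0],[0,0,0],[0,0,0],[0,0,0],[0,0,0]])

```text
time: 20.65
position: [0.5647, -0.0505, 0.1738]
tool_rot: [-0.412, -3.114, 0.0]
ft_force: [-0.4, 0.1, -1.1]
grip_width: 0.174
grip_force: 30.0
```

Request:
send_rows(xyz=[[0,0,1],[0,0,3],[0,0,5],[0,0,7],[0,0,9],[0,0,11],[0,0,13],[0,0,14],[0,0,14],[0,0,14]], dr=[[0,0,0],[0,0,0],[0,0,0],[0,0,0],[0,0,0],[0,0,0],[0,0,0],[0,0,0],[0,0,0],[0,0,0]])

```text
time: 21.48
position: [0.5647, -0.0505, 0.1598]
tool_rot: [-0.411, -3.114, 0.0]
ft_force: [-1.5, 1.2, -2.2]
grip_width: 0.175
grip_force: 30.0
```

```bash
python3 - <<'E'
from h import *
to([.5645,-.0498,.1382],np.pi/2-.262);s=get_state();print(s['torque'])
E
```

```text
p [ 0.5647 -0.0505  0.1598] yaw_y 1.3080659121964742 tilt [-0.0002 -0.    ] F [-1.4717  1.2368 -2.1707] w 15.263515588270796 gf 29.99697459395975 t 21.4833 q [-0.4636  0.2171  0.5754  1.7828 -0.1271  1.1789  1.4579]
-> [ 0.4  0.6 21.6] [-0.0001 -0.0002 -0.0007]
[ 0.109   0.352  -0.0503]
```

Request:
send_rows(xyz=[[0.2,0.2,1],[0.3,0.3,3],[0.3,0.3,6],[0.3,0.3,9],[0.3,0.3,12],[0.3,0.3,15],[0.3,0.3,18],[0.3,0.3,20],[0.3,0.3,21.5],[0.3,0.3,21.5]], dr=[[0,0,0],[0,0,0],[0,0,0],[0,0,0],[0,0,0],[0,0,0],[0,0,0],[0,0,0],[0,0,0],[0,0,0]])

```text
time: 22.32
position: [0.5646, -0.0502, 0.1382]
tool_rot: [-0.412, -3.114, 0.0]
ft_force: [-1.3, 0.3, -1.4]
grip_width: 0.179
grip_force: 30.0
```

Request:
send_rows(xyz=[[0,0,0],[0,0,0],[0,0,0],[0,0,0],[0,0,0],[0,0,0],[0,0,0],[0,0,0],[0,0,0],[0,0,0]], dr=[[0,0,0],[0,0,0],[0,0,0],[0,0,0],[0,0,0],[0,0,0],[0,0,0],[0,0,0],[0,0,0],[0,0,0]])

```text
time: 23.15
position: [0.5646, -0.0502, 0.1386]
tool_rot: [0.412, 3.114, 0.0]
ft_force: [-1.5, 0.2, -1.9]
grip_width: 0.176
grip_force: 30.0
```

```bash
python3 - <<'E'
from h import *
to([.5645,-.0498,.1382],np.pi/2-.262);s=get_state();print(s['torque'])
save('scene','s5.png',(250,150,370,290),4)
E
```

```text
p [ 0.5646 -0.0502  0.1386] yaw_y 1.3079738612325624 tilt [0.0001 0.0001] F [-1.5133  0.1894 -1.8787] w 15.336246768810971 gf 29.996572891250253 t 23.15 q [-0.4583  0.2381  0.5718  1.806  -0.1411  1.138   1.4681]
-> [0.2 0.4 0.4] [ 0.0001  0.     -0.0008]
[-0.0089  0.237   0.0252]
```

View pics/s5.png

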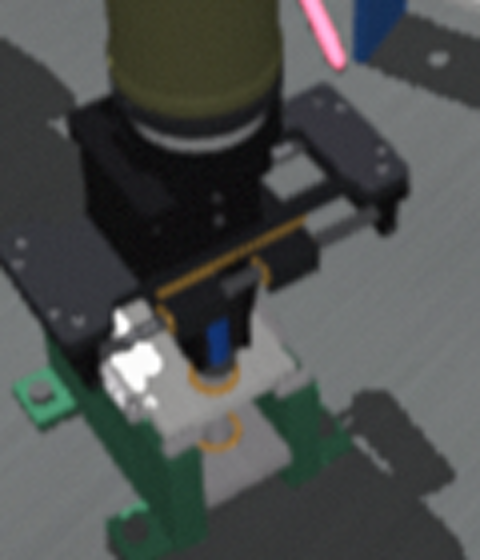

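The pin is through both bushes, with the shaft visible entering the lower bush at (220,432). By height its nose is about 13 mm out underneath. The collar is about 10 mm clear, and it's upright and held steady with low forces. Handing in.

```bash
python3 -c "
from bench import *
print(close_job())"
```

```text
the job is handed in; nothing more can be done
None
```

Job handed in at about 23 s: the plate is pressed level in the seat (about 20 N), and the blue pin is held upright through both bushes, its collar about 10 mm clear and its nose about 13 mm out underneath; the pink and turquoise decoys toppled onto the bench during the job, with no contact force measured.

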